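# Nest the loose mixing pot home on the stack

### The job

Put the loose blue mixing pot away on the stack in the black dock: nest it upright into the top pot and turn it until the studs under it drop between the pads inside, so that it sits fully home, then let go. How the docked pot is turned is not known, so feel for it with a light touch: do not drop it or press hard, and leave the bottle, the tape roll and the jar where they are.

Things in the scene. Friction and masses are not known exactly. Their poses are not given: they have to be found in the camera images.
- pot: loose blue plastic pot, 0.14 kg, upright at the start. Origin: centre of its underside, z up through the mouth. 90 mm tall, wall 2 mm. Top 22 mm: straight collar of 64 mm outer diameter (grip it from outside, any yaw); below, 56 mm diameter tapering to 36 mm. Under it three white studs, 8 mm wide, 12 mm tall, 12.5 mm off the axis, 120 deg apart. Inside like the docked pot: floor 28 mm up, three pads
- seat (a point): centre of the docked pot's inner floor, 68 mm above the bench, z up (its yaw says nothing): the loose pot's origin is here when home. On the floor 3 blue pads, 12 mm tall, 120 deg apart. If the loose pot's studs land on them it stands 12 mm high; they pass between them only within some 8 deg of the right angle, which repeats every 120 deg, is new each time and not reported. 2 mm play all round
- mouth (a point): centre of the docked pot's rim, 62 mm above seat, 130 mm above the bench, z up; inner diameter 60 mm here, 38 mm at its floor. The docked pot is a pot like the loose one. When home, the loose pot's rim stands 28 mm above this one: grip it no lower than 24 mm below its own rim
- dock: fixed round dark steel foot, 110 mm diameter, holding two nested blue pots upright, 130 mm tall overall; origin: centre of its underside on the bench. The top pot sits stiffly in it: 0.15 N m turns it, a light touch does not
- bottle: clear plastic bottle with a red cap, 60 mm diameter, 150 mm tall, bystander; origin at the centre of its underside
- tape: yellow roll of tape lying flat, 90 mm outer diameter, 24 mm tall, bystander; origin at the centre of its underside
- jar: small amber glass jar with a white cap, 52 mm diameter, 60 mm tall, bystander; origin at the centre of its underside

How it is judged:
By the outcome, as a careful person would: the job done as asked, in the order asked, and still so for the second after the job is handed in, with the robot touching nothing.
It also fails if it takes over 58 s, if anything falls off the work surface, if the arm or the gripper's body presses on something with over 40 N, if the wrist force passes 120 N, or if a joint passes its speed limit or range.

### The arm

A 6-joint arm with a two-finger parallel gripper is mounted at the origin on the work surface. World frame = base frame: x ahead of the robot, y to its left, z up, the work surface at z = 0. Lengths are in mm, angles in degrees, forces in N, time in s.
With the tool pointing down it reaches from about 350 to 850 mm from the base axis. Payload 8.1 kg.
Tool frame: the origin (TCP) lies at the very end of the fingers, on their centre line; the grasp point (between the pads) lies 19 mm behind it; z points along the fingers, y is the line along which they close (so a half turn about z gives the same grasp; the last joint's range is limited). The gripper opens to 85 mm and grips with 20 to 120 N. Pads are 22 mm wide; open, the fingers measure 114 mm over their backs; the gripper's body (76 mm by 85 mm) begins 54 mm behind the grasp point. The pads swing forward as they close: fully open they stand 13 mm farther back than shut.
Start: joints at [61.799, 7.471, 85.268, -0, 87.261, -4.893], TCP at [237.383, 551.049, 231.292] pointing down, gripper open.
Joint ranges: [-169.43, 169.43], [-51.17, 129.36], [1.28, 143.12], [-76.62, 256.62], [0, 156.53], [-152.29, 152.29]. Speed limits (degrees/s): [136.94, 136.94, 159.86, 180, 180, 180].

### API

Orientations are given as [roll, pitch, yaw] about the fixed x, y, z axes, in that order (R = Rz(yaw) Ry(pitch) Rx(roll)).
In Python, from bench import * gives the robot as it stands.
- The arm moves only by the tool play_rows, never from a script. Its argument "increments" is a list of rows, each a list of 3 entries, a list of its own where there are three numbers: the gripper's target within -1 to 1 (fully open at 1, half-way at 0, shut at -1), then the shift along the tool's x, y, z in mm, then the turn about the tool's z in rad. A call has 1 to 12 rows; each row shifts and turns the commanded pose from where the row before left it, along the tool's axes as they then stand; what a row does not reach is not made up. A row lasts 1/12 s, in which the tool goes at most 41.7 mm and 7.16 degrees, less where a joint would pass 70% of its speed; a pose out of reach is approached as far as the arm can. A call is refused whole if a number of a shift passes 41.7 or a number of a turn 0.125, either way. A call with a gripper value outside its range is refused whole. The fingers move at their own pace and stop on an object; "force" is the grip in N (left out, the last holds). Time passes only in rows, so rows that do not move let the fingers close. It gives the time, the measured TCP pose, the force, the opening and the grip force at its end, in the units of the state.
- sense(): the state, without advancing time (a new reading comes with each control period).
- snapshot(name): name is "scene" or "top" or "wrist"; returns a dict with "color" (420x560x3 uint8, red, green, blue), "intrinsics" (3x3 intrinsics, pixels), "world_from_camera" (4x4, takes a point from camera to world coordinates). Camera axes: x right, y down, z forward; pixel columns grow to the right and rows downward; lengths in mm; the calibration is good to about 2 mm. A picture is of the moment at which its call begins. There is no depth.
- hand_in(): hands the job in; it is judged then, once.
Trained networks look in a picture, given as the dict that the camera call returned (one of the last four; its "shot" number tells which), for a name from the list of things; names that differ only in an ending like _2 or _b are one class to them, and where a whole thing is asked for, a point or a joint stands for the part that bears it (a point fixed in the world has none). Each returns a list of dicts, best first, with "p" (0 to 1); they miss things now and then, are a little off and sometimes report something else, mostly with a low value. They report only what shows in the picture. A call takes as long as a camera call.
- find_in(query, picture): "xyz" ([x, y, z] in mm, in the coordinates of the camera as it stood for that picture, good to about 4 mm: the middle of the surface that is visible of it).
- regions_of(query, picture): "mask" (420x560 bool, what is visible of it).
- pinpoint(query, picture): "xyz" ([x, y, z] in mm, in the coordinates of the camera as it stood for that picture, good to about 4 mm: a listed point, or the origin of a listed thing).
The state is a dict: "time": time; "joint_pos": joint angles; "qd": joint speeds; "joint_efforts": joint torques, N m; "tool_pos": TCP position; "tcp_rot": TCP orientation; "ft_force": force on the tool from outside, world axes, zero at the start; "wrist_torque": the same for the moment, N m; "finger_gap": finger opening in mm; "grip_force": force on a finger pad.
Only numpy, scipy, OpenCV 4.12 (cv2) and the standard library are available. Lean on these libraries where they do the work, as an engineer would, in place of code of your own. Each camera call takes 0.05 s, during which the arm holds its last target. There are 200 camera calls.

## Working session

There is one attempt and no reset: what is moved stays moved. The work goes in short steps, Python scripts to look and compute and a tool call to move; the robot and the scene stay as the last step left them, time stands still between calls to the robot, and variables do not carry over. Pictures are saved under pics/ and viewed, at most 10 in all, crops included, and the job is handed in when it is done.

Besides the shell and the picture viewer there is one more tool, called after "Emit:" by a JSON object that holds its "method" and its "body", one argument or row to a line. play_rows: Moves the arm, as the interface text tells. Its arguments: {"type":"object","properties":{"increments":{"type":"array","items":{"type":"array"}},"force":{"type":"number"}},"required":["increments"]}

```bash
mkdir -p pics; cat > h.py <<'E'
from bench import *
import numpy as np, cv2
def w(pic,p): return (pic["world_from_camera"]@np.r_[p,1])[:3]
E
python3 - <<'E'
from h import *
s=sense(); print({k:np.round(v,2).tolist() for k,v in s.items()})
ims=[]
for n in ("scene","top"):
    p=snapshot(n); ims.append(p["color"])
    for q in ("pot","mouth","seat","dock","bottle","tape","jar"):
        for d in pinpoint(q,p)[:2]: print(n,q,round(d["p"],2),w(p,d["xyz"]).round(1))
im=np.hstack(ims); im=cv2.resize(im,(800,300))
cv2.imwrite("pics/a.png",im[:,:,::-1])
E
```

```text
{'time': 0.0, 'joint_pos': [61.8, 7.52, 85.33, -0.0, 87.26, -4.89], 'qd': [0.04, -0.0, -0.06, 0.03, 0.03, -0.01], 'joint_efforts': [-0.0, -56.94, -50.05, -0.0, 0.01, 0.0], 'tool_pos': [237.12, 550.53, 230.21], 'tcp_rot': [-179.89, -0.01, 156.69], 'ft_force': [-0.79, -0.11, -0.52], 'wrist_torque': [0.04, 0.07, 0.0], 'grip_force': 0.0, 'finger_gap': 85.38}
scene pot 0.63 [547.  181.9  -0.7]
scene mouth 0.68 [ 567.9 -223.   134.1]
scene seat 0.92 [ 565.5 -223.2   65.2]
scene dock 0.6 [ 563.8 -226.5   -4.5]
scene dock 0.32 [745.6 -36.3  -2. ]
scene bottle 0.75 [748.1 177.2  -2. ]
scene bottle 0.32 [747.2 -36.3  -1.3]
scene tape 0.84 [746.8 -34.9   2.8]
scene jar 0.81 [ 7.247e+02 -2.207e+02 -5.000e-01]
top pot 0.72 [548.8 183.6   0.9]
top mouth 0.64 [ 565.8 -221.3  128.3]
top seat 0.71 [ 564.4 -221.    -4.3]
top dock 0.66 [ 564.6 -221.3   -4.7]
top bottle 0.73 [741.6 188.8  -0.9]
top tape 0.76 [747.2 -34.1  -3.4]
top jar 0.86 [ 725.5 -216.7    1.8]
top jar 0.6 [ 565.  -222.2   68.5]
```

View pics/a.png

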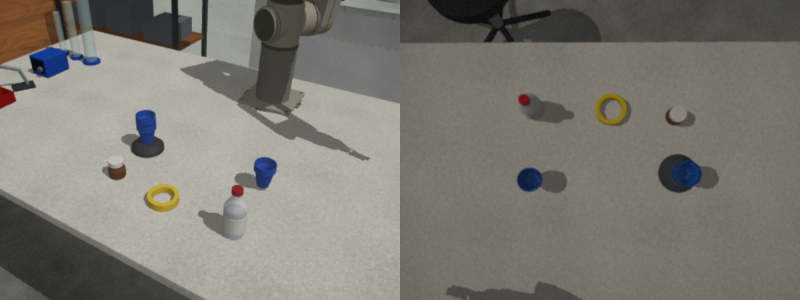

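The pictures show the loose pot at about (265,172) in the scene view and the dock stack at (147,130). That puts the pot near (548,183) and the dock near (565,-222).

```bash
cat >> h.py <<'E'
def plan(x,y,z,yaw=None):
    s=sense(); Y=s["tcp_rot"][2]; a=np.radians(Y); d=np.array([x,y,z])-s["tool_pos"]
    t=[d[0]*np.cos(a)+d[1]*np.sin(a), d[0]*np.sin(a)-d[1]*np.cos(a), -d[2]]
    print("pos",np.round(s["tool_pos"],1),np.round(s["tcp_rot"],1),"tool shift",np.round(t,1),"turn rad",None if yaw is None else round(np.radians(((Y-yaw)+180)%360-180),3))
E
python3 -c "
from h import *
plan(548,183,200,110)"
```

```text
pos [237.4 551.  231.3] [180.    0.  156.7] tool shift [-430.9 -215.1   31.3] turn rad 0.815
```

Emit:
{"method": "play_rows", "body": {
  "increments": [
    [1,[-36,-18,2.6],0],
    [1,[-36,-18,2.6],0],
    [1,[-36,-18,2.6],0],
    [1,[-36,-18,2.6],0],
    [1,[-36,-18,2.6],0],
    [1,[-36,-18,2.6],0],
    [1,[-36,-18,2.6],0],
    [1,[-36,-18,2.6],0],
    [1,[-36,-18,2.6],0],
    [1,[-36,-18,2.6],0],
    [1,[-36,-18,2.6],0],
    [1,[-36,-18,2.6],0]
  ],
  "force": 25
}}

```text
time: 1.8
tool_pos: [549.7, 180.0, 200.2]
tcp_rot: [180.0, 0.0, 156.7]
ft_force: [-0.4, 1.5, -0.6]
finger_gap: 85.4
grip_force: 0.0
```

Emit:
{"method": "play_rows", "body": {
  "increments": [
    [1,[0,0,0],0.12],
    [1,[0,0,0],0.12],
    [1,[0,0,0],0.12],
    [1,[0,0,0],0.12],
    [1,[0,0,0],0.12],
    [1,[0,0,0],0.12],
    [1,[0,0,0],0.1],
    [1,[0,0,0],0]
  ]
}}

```text
time: 2.47
tool_pos: [548.7, 181.7, 200.1]
tcp_rot: [180.0, 0.0, 109.4]
ft_force: [0.3, 0.4, 0.1]
finger_gap: 85.5
grip_force: 0.0
```

```bash
python3 - <<'E'
from h import *
p=snapshot("wrist"); print(p["world_from_camera"].round(2))
t=snapshot("top")
for n,q in (("w",p),("t",t)):
    for d in pinpoint("pot",q)[:2]: print(n,round(d["p"],2),w(q,d["xyz"]).round(1))
cv2.imwrite("pics/b.png",p["color"][:,:,::-1]); plan(548,183,61,110)
E
```

```text
[[ 9.4000e-01  3.2000e-01  9.0000e-02  5.2587e+02]
 [ 3.3000e-01 -9.1000e-01 -2.6000e-01  2.4762e+02]
 [ 0.0000e+00  2.8000e-01 -9.6000e-01  3.4215e+02]
 [ 0.0000e+00  0.0000e+00  0.0000e+00  1.0000e+00]]
w 0.81 [5.502e+02 1.855e+02 3.000e-01]
t 0.63 [548.5 184.9   3.2]
pos [548.7 181.8 200.1] [180.    0.  109.9] tool shift [  1.4  -0.2 139.1] turn rad -0.002
```

View pics/b.png

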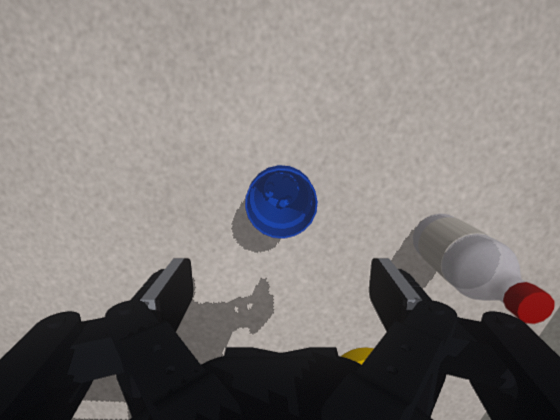

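The wrist view shows the pot's rim centred near pixel (281,202) between the fingers, and the bottle clear to the right at (470,260). I'll refine the rim centre at z=90.

```bash
cat >> h.py <<'E'
def ray(p,uv,z):
    M=p["world_from_camera"]; d=M[:3,:3]@np.linalg.solve(p["intrinsics"],[uv[0],uv[1],1]); o=M[:3,3]
    return o+d*(z-o[2])/d[2]
def px(p,X):
    M=np.linalg.inv(p["world_from_camera"]); c=p["intrinsics"]@(M[:3,:3]@X+M[:3,3]); return c[:2]/c[2]
def rim(p,q,z,r,x0,hull_only=True):
    # fit circle (x,y) at height z of known radius r to the mask's convex hull
    from scipy.optimize import least_squares
    m=regions_of(q,p)[0]["mask"].astype(np.uint8)
    c=max(cv2.findContours(m,cv2.RETR_EXTERNAL,cv2.CHAIN_APPROX_NONE)[0],key=cv2.contourArea)[:,0]
    P=np.array([ray(p,u,z)[:2] for u in c])
    f=least_squares(lambda v:np.hypot(*(P-v[:2]).T)-v[2],[*x0,r],loss="soft_l1")
    return f.x, np.abs(f.fun).mean()
E
python3 - <<'E'
from h import *
p=snapshot("wrist"); print(rim(p,"pot",90,32,(548,183)))
p=snapshot("top"); print(rim(p,"pot",90,32,(548,183)))
E
```

```text
(array([548.31857837, 184.25805023,  32.43520715]), np.float64(0.5512418126689426))
(array([547.39465415, 179.69157093,  30.3488856 ]), np.float64(2.14999269463185))
```

Emit:
{"method": "play_rows", "body": {
  "increments": [
    [1,[1.2,0.3,35],0],
    [1,[1.2,0.2,35],0],
    [1,[0,0,35],0],
    [1,[0,0,24],0],
    [1,[0,0,10],0],
    [1,[0,0,0],0],
    [-1,[0,0,0],0],
    [-1,[0,0,0],0],
    [-1,[0,0,0],0],
    [-1,[0,0,0],0],
    [-1,[0,0,0],0],
    [-1,[0,0,0],0]
  ],
  "force": 25
}}

```text
time: 3.87
tool_pos: [550.3, 184.6, 63.9]
tcp_rot: [179.7, 0.0, 109.7]
ft_force: [-0.9, -1.8, 6.7]
finger_gap: 62.7
grip_force: 28.2
```

```bash
python3 - <<'E'
from h import *
p=snapshot("wrist"); q=snapshot("scene"); s=sense(); print(s["finger_gap"],s["grip_force"],s["ft_force"],s["tool_pos"])
m=px(q,np.array([548,184,70.])).astype(int);print(m)
c=q["color"][m[1]-70:m[1]+50,m[0]-80:m[0]+80]
im=np.hstack([p["color"],cv2.resize(c,(560,420),interpolation=2)])
cv2.imwrite("pics/c.png",cv2.resize(im,(800,300),interpolation=cv2.INTER_AREA)[:,:,::-1])
E
```

```text
62.75016271335064 28.18485511893016 [-1.37841125 -0.32659751  6.2965842 ] [550.29600404 184.62266122  63.85150433]
[371 236]
```

View pics/c.png

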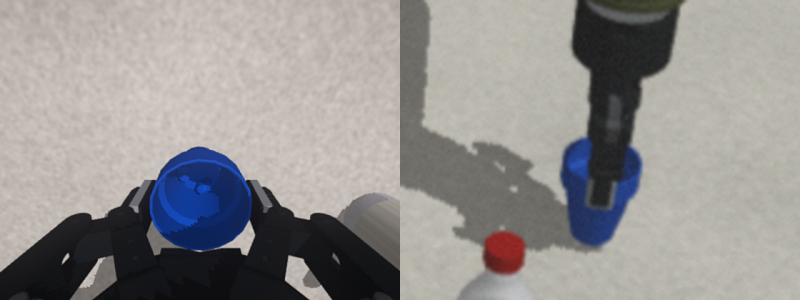

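```bash
python3 - <<'E'
from h import *
q=snapshot("scene"); print(q["world_from_camera"][:3,3])
for z in (50,55,60,65,70,75): print(z,px(q,np.array([550+34*.94,184.6+34*.34,z])).round(1))
m=px(q,np.array([548,184,70.])); 
c=q["color"][190:270,340:410].copy()
cv2.imwrite("pics/d.png",cv2.resize(c,(525,600),interpolation=0)[:,:,::-1])
# pot reference: rim and collar bottom near points
for z,r in ((90,32),(68,32),(68,28),(0,18)):
  print(z,r,px(q,np.array([549+r*.94,184.4+r*.34,z])).round(1))
E
```

```text
[1357.32159719  426.59606104  723.8297289 ]
50 [369.6 254.9]
55 [369.9 253. ]
60 [370.2 251.1]
65 [370.5 249.2]
70 [370.8 247.3]
75 [371.1 245.3]
90 32 [372.2 238.5]
68 32 [370.9 247.1]
68 28 [370.9 245.8]
0 18 [367.2 267.9]
```

View pics/d.png

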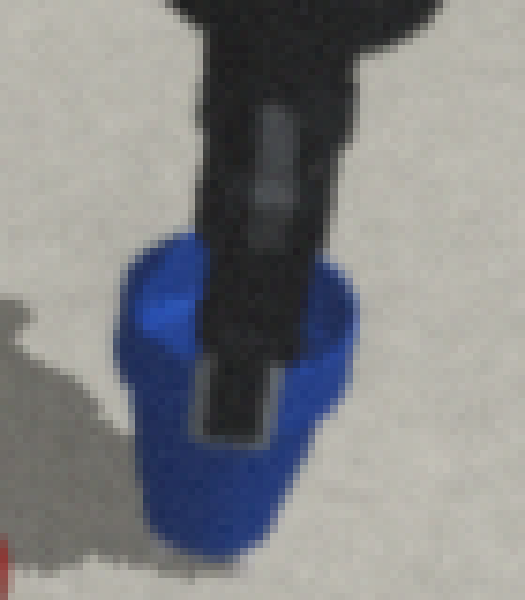

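Emit:
{"method": "play_rows", "body": {
  "increments": [
    [-1,[0,0,-5],0],
    [-1,[0,0,-15],0],
    [-1,[0,0,-35],0],
    [-1,[0,0,-40],0],
    [-1,[0,0,-40],0],
    [-1,[0,0,-34],0],
    [-1,[0,0,0],0],
    [-1,[0,0,0],0]
  ]
}}

```text
time: 4.68
tool_pos: [550.2, 184.6, 234.2]
tcp_rot: [179.6, 0.0, 109.7]
ft_force: [-1.0, -0.1, -2.4]
finger_gap: 62.3
grip_force: 28.5
```

```bash
python3 - <<'E'
from h import *
q=snapshot("wrist"); s=sense(); print(s["finger_gap"],s["grip_force"],s["ft_force"],s["tool_pos"])
t=snapshot("top")
try: print(rim(t,"dock",130,32,(565,-222)), rim(t,"mouth",130,32,(565,-222)))
except Exception as e: print(e)
plan(565.3,-222.3,230,110)
E
```

```text
62.42716918015855 28.498990364855956 [-0.07639739 -0.64311632 -2.1936941 ] [548.75390519 184.31159827 231.26268358]
(array([ 563.62583769, -196.15233997,   48.45112242]), np.float64(2.2339453740837505)) (array([ 563.5731164 , -196.50305088,   48.38860176]), np.float64(2.25542849453045))
pos [547.1 183.9 227.8] [-179.8   -0.   109.7] tool shift [-388.5 -119.9   -2.2] turn rad -0.005
```

Emit:
{"method": "play_rows", "body": {
  "increments": [
    [-1,[-20,-5,0],0],
    [-1,[-38,-9.7,0],0],
    [-1,[-40,-10.3,0],0],
    [-1,[-40,-10.3,0],0],
    [-1,[-40,-10.3,0],0],
    [-1,[-40,-10.3,0],0],
    [-1,[-40,-10.3,0],0],
    [-1,[-40,-10.3,0],0],
    [-1,[-40,-10.3,0],0],
    [-1,[-40,-10.3,0],0],
    [-1,[-40,-10.3,0],0],
    [-1,[-30,-8,0],0]
  ]
}}

```text
time: 5.88
tool_pos: [589.4, -279.5, 227.6]
tcp_rot: [-179.8, -0.1, 109.6]
ft_force: [0.3, 0.0, -1.0]
finger_gap: 62.7
grip_force: 28.5
```

Emit:
{"method": "play_rows", "body": {
  "increments": [
    [-1,[-20,-5,0],0],
    [-1,[0,0,0],0],
    [-1,[0,0,0],0],
    [-1,[0,0,0],0]
  ]
}}

```text
time: 6.22
tool_pos: [592.2, -296.0, 228.4]
tcp_rot: [-179.9, -0.2, 109.7]
ft_force: [-0.7, -0.0, -1.5]
finger_gap: 62.5
grip_force: 28.5
```

```bash
python3 - <<'E'
from h import *
p=snapshot("wrist"); s=sense(); print(s["time"],s["finger_gap"],s["ft_force"],s["tool_pos"])
for q in ("mouth","seat","dock"):
    for d in pinpoint(q,p)[:2]: print(q,round(d["p"],2),w(p,d["xyz"]).round(1))
for q in ("dock","mouth"):
    for r in regions_of(q,p)[:2]: ys,xs=np.nonzero(r["mask"]); print(q,r["p"],len(xs),xs.min(),xs.max(),ys.min(),ys.max())
print(px(p,np.array([565.3,-222.3,130])))
np.save("p.npy",p,allow_pickle=True)
cv2.imwrite("pics/e.png",p["color"][:,:,::-1])
E
```

```text
6.2667 62.35244903677618 [ 0.00197942  0.69738667 -1.82635723] [ 592.50388737 -295.63073306  228.88492431]
seat 0.58 [ 558.1 -223.7   70.8]
dock 0.81 [ 570.2 -225.2    3.3]
dock 0.67 7473 232 326 66 165
mouth 0.93 7510 231 326 66 165
[279.54845176 111.34260494]
```

View pics/e.png

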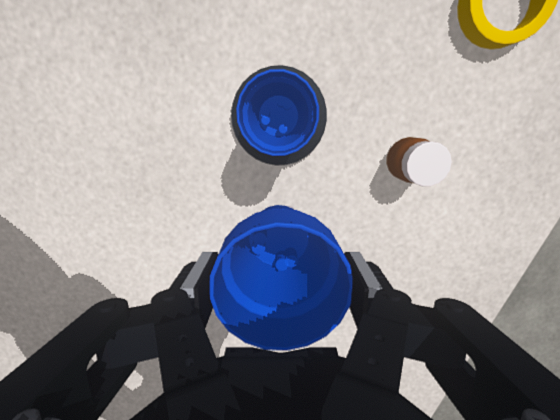

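The wrist view shows the docked rim centred near (279,111), with the pads inside around (265,119) to (283,129). The held pot is at (281,285). I'll fit the rim by colour.

```bash
python3 - <<'E'
from h import *
from scipy.optimize import least_squares
p=np.load("p.npy",allow_pickle=True).item()
c=p["color"].astype(int); b=((c[...,2]>c[...,0]+40)).astype(np.uint8); b[195:]=0
k=max(cv2.findContours(b,0,cv2.CHAIN_APPROX_NONE)[0],key=cv2.contourArea)[:,0]
P=np.array([ray(p,u,130)[:2] for u in k])
f=least_squares(lambda v:np.hypot(*(P-v[:2]).T)-v[2],[565,-222,32],loss="soft_l1"); print(f.x,np.abs(f.fun).mean())
# held pot rim centre
b=((c[...,2]>c[...,0]+40)).astype(np.uint8); 
g=cv2.resize(p["color"][65:165,230:330],(600,600),interpolation=cv2.INTER_CUBIC)
cv2.imwrite("pics/f.png",np.clip(g.astype(float)*1.8,0,255).astype(np.uint8)[:,:,::-1])
plan(f.x[0],f.x[1],230,110)
E
```

```text
[ 564.29435629 -224.37542754   31.60056298] 0.19672039311904443
pos [ 593.  -296.   230.3] [180.    0.  109.8] tool shift [77.2 -2.8  0.3] turn rad -0.004
```

View pics/f.png

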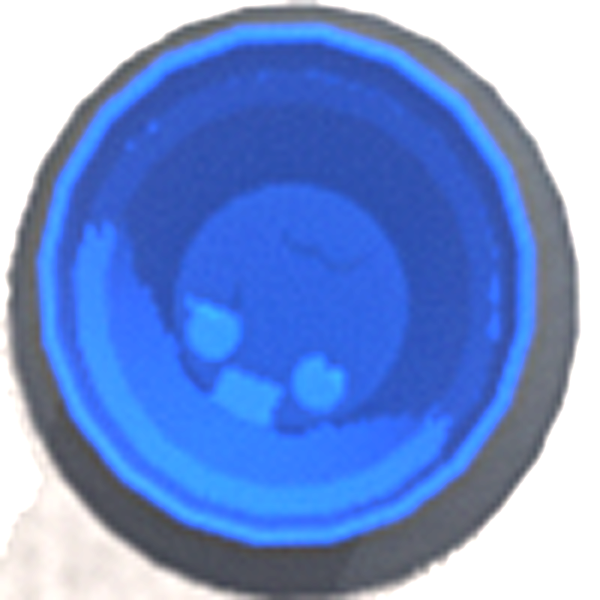

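In the crop two pads show at (213,332) and (318,385), and the third is in shadow near (315,255). Next I'll measure the held pot's own pads.

```bash
python3 - <<'E'
from h import *
p=np.load("p.npy",allow_pickle=True).item()
A=[ray(p,(u/6+230-.5,v/6+65-.5),80)[:2] for u,v in ((213,332),(318,385),(315,255))]
A=np.array(A); print(A.round(1), "mean",A.mean(0))
for c in (A.mean(0),np.array([564.3,-224.4])): d=A-c; print(np.degrees(np.arctan2(d[:,1],d[:,0])).round(1), np.hypot(*d.T).round(1))
g=cv2.resize(p["color"][200:350,205:355],(600,600),interpolation=cv2.INTER_CUBIC)
cv2.imwrite("pics/g.png",np.clip(g.astype(float)*1.8,0,255).astype(np.uint8)[:,:,::-1])
E
```

```text
[[ 554.2 -232.2]
 [ 572.2 -234.2]
 [ 565.3 -216.3]] mean [ 563.9190334  -227.55637664]
[-154.3  -38.6   83.1] [10.8 10.6 11.4]
[-142.2  -51.    83.1] [12.7 12.6  8.2]
```

View pics/g.png

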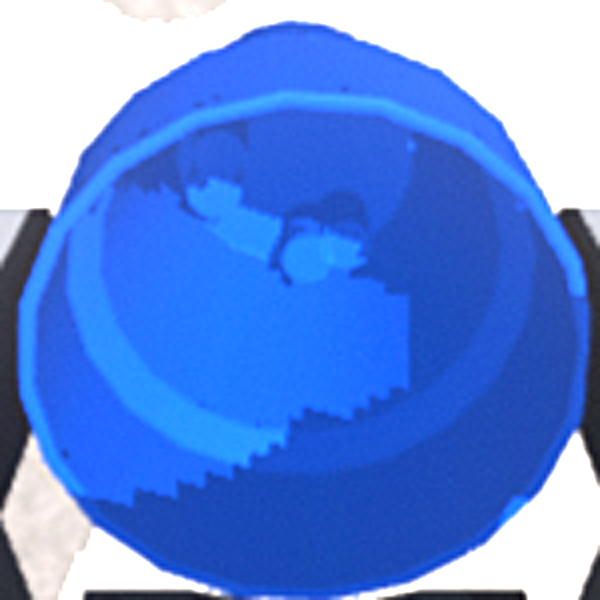

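```bash
python3 - <<'E'
from h import *
p=np.load("p.npy",allow_pickle=True).item()
T=np.array([592.8,-295.9]); z0=229.5-63.9
def cr(X): return (px(p,np.array(X))-[204.5,199.5])*4
print("rim c",cr([*T,z0+90]),"rim pts",[cr([T[0]+31*np.cos(a),T[1]+31*np.sin(a),z0+90]).round() for a in np.radians([0,90,180,270])])
print("floor c",cr([*T,z0+28]).round(),"top c",cr([*T,z0+40]).round())
for a in range(0,120,10):
  print(a,*[cr([T[0]+11.5*np.cos(np.radians(a+k)),T[1]+11.5*np.sin(np.radians(a+k)),z0+40]).round() for k in (0,120,240)])
E
```

```text
rim c [305.43136108 364.59707923] rim pts [array([569., 449.]), array([409., 109.]), array([ 30., 277.]), array([214., 590.])]
floor c [306. 154.] top c [306. 184.]
0 [378. 208.] [291. 112.] [247. 230.]
10 [382. 196.] [278. 115.] [257. 239.]
20 [383. 184.] [266. 121.] [268. 246.]
30 [382. 171.] [255. 128.] [280. 251.]
40 [379. 159.] [245. 137.] [293. 254.]
50 [373. 147.] [238. 148.] [306. 255.]
60 [365. 137.] [232. 159.] [319. 254.]
70 [356. 128.] [229. 172.] [332. 250.]
80 [345. 120.] [228. 184.] [344. 245.]
90 [332. 115.] [230. 197.] [355. 238.]
100 [319. 112.] [233. 209.] [365. 229.]
110 [305. 111.] [239. 220.] [372. 219.]
```

Emit:
{"method": "play_rows", "body": {
  "increments": [
    [-1,[17,-0.8,0],0],
    [-1,[30,-1,0],0],
    [-1,[20,-1,0],0],
    [-1,[10,0,0],0],
    [-1,[0,0,0],0],
    [-1,[0,0,0],0],
    [-1,[0,0,0],0],
    [-1,[0,0,0],0]
  ]
}}

```text
time: 7.18
tool_pos: [564.5, -226.4, 230.1]
tcp_rot: [180.0, 0.0, 109.7]
ft_force: [-0.1, -0.5, -0.7]
finger_gap: 62.4
grip_force: 28.5
```

```bash
python3 - <<'E'
from h import *
for i in range(3): snapshot("wrist"); plan(564.4,-224.3,160,110); print(sense()["ft_force"])
E
```

```text
pos [ 564.4 -226.4  230. ] [-180.     0.   109.7] tool shift [ 2.   0.7 70. ] turn rad -0.006
[ 0.10692777 -0.27880069 -2.32558962]
pos [ 564.3 -226.3  229.9] [-180.     0.   109.7] tool shift [ 1.8  0.7 69.9] turn rad -0.006
[-0.82204554  0.30834192 -1.31869649]
pos [ 564.3 -226.2  229.9] [-180.    -0.   109.7] tool shift [ 1.7  0.7 69.9] turn rad -0.006
[ 0.36787245 -0.00647482 -2.33065987]
```

Emit:
{"method": "play_rows", "body": {
  "increments": [
    [-1,[1.5,0.5,5],0],
    [-1,[0,0,15],0],
    [-1,[0,0,20],0],
    [-1,[0,0,16],0],
    [-1,[0,0,10],0],
    [-1,[0,0,6],0],
    [-1,[0,0,3],0],
    [-1,[0,0,0],0],
    [-1,[0,0,0],0],
    [-1,[0,0,0],0]
  ]
}}

```text
time: 8.17
tool_pos: [564.9, -224.2, 156.4]
tcp_rot: [179.9, 0.1, 109.7]
ft_force: [-0.5, 0.4, -1.1]
finger_gap: 62.3
grip_force: 28.5
```

Emit:
{"method": "play_rows", "body": {
  "increments": [
    [-1,[0,0,2],0],
    [-1,[0,0,2],0],
    [-1,[0,0,2],0],
    [-1,[0,0,1.5],0],
    [-1,[0,0,1.5],0],
    [-1,[0,0,1],0],
    [-1,[0,0,1],0],
    [-1,[0,0,0],0],
    [-1,[0,0,0],0],
    [-1,[0,0,0],0]
  ]
}}

```text
time: 9.0
tool_pos: [564.2, -223.9, 144.1]
tcp_rot: [180.0, 0.0, 109.7]
ft_force: [-0.5, -0.8, -1.8]
finger_gap: 62.5
grip_force: 28.5
```

Emit:
{"method": "play_rows", "body": {
  "increments": [
    [-1,[0,0,1],0],
    [-1,[0,0,1],0],
    [-1,[0,0,1],0],
    [-1,[0,0,0],0],
    [-1,[0,0,0],0],
    [-1,[0,0,0],0]
  ]
}}

```text
time: 9.5
tool_pos: [564.7, -224.6, 143.8]
tcp_rot: [179.9, 0.1, 109.7]
ft_force: [-5.3, 0.9, 13.3]
finger_gap: 62.8
grip_force: 30.2
```

Contact came at about 12 mm above home, so the studs are standing on the pads. I'll ease off and turn gently.

Emit:
{"method": "play_rows", "body": {
  "increments": [
    [-1,[0,0,-1],0],
    [-1,[0,0,-1],0],
    [-1,[0,0,0],0.05],
    [-1,[0,0,0],0.05],
    [-1,[0,0,0],0.05],
    [-1,[0,0,0],0.03],
    [-1,[0,0,0],0]
  ]
}}

```text
time: 10.08
tool_pos: [564.9, -224.0, 143.9]
tcp_rot: [179.9, 0.0, 99.3]
ft_force: [0.1, 0.4, 4.0]
finger_gap: 62.4
grip_force: 29.0
```

Emit:
{"method": "play_rows", "body": {
  "increments": [
    [-1,[0,0,0],0.05],
    [-1,[0,0,0],0.05],
    [-1,[0,0,0],0.05],
    [-1,[0,0,0],0.03],
    [-1,[0,0,0],0]
  ]
}}

```text
time: 10.5
tool_pos: [564.7, -224.1, 143.8]
tcp_rot: [179.9, 0.0, 89.1]
ft_force: [0.7, -0.3, 4.0]
finger_gap: 62.6
grip_force: 29.0
```

Emit:
{"method": "play_rows", "body": {
  "increments": [
    [-1,[0,0,0],0.05],
    [-1,[0,0,0],0.05],
    [-1,[0,0,0],0.05],
    [-1,[0,0,0],0.03],
    [-1,[0,0,0],0]
  ]
}}

```text
time: 10.92
tool_pos: [564.4, -224.1, 143.5]
tcp_rot: [180.0, 0.0, 78.8]
ft_force: [-0.4, -0.1, 4.7]
finger_gap: 62.6
grip_force: 29.2
```

Emit:
{"method": "play_rows", "body": {
  "increments": [
    [-1,[0,0,0],0.05],
    [-1,[0,0,0],0.05],
    [-1,[0,0,0],0.05],
    [-1,[0,0,0],0.03],
    [-1,[0,0,0],0]
  ]
}}

```text
time: 11.33
tool_pos: [563.8, -223.7, 143.1]
tcp_rot: [-179.9, -0.0, 68.5]
ft_force: [-1.8, 0.9, 4.5]
finger_gap: 62.7
grip_force: 29.3
```

Emit:
{"method": "play_rows", "body": {
  "increments": [
    [-1,[0,0,0],0.05],
    [-1,[0,0,0],0.05],
    [-1,[0,0,0],0.05],
    [-1,[0,0,0],0.03],
    [-1,[0,0,0],0]
  ]
}}

```text
time: 11.75
tool_pos: [564.2, -224.0, 142.5]
tcp_rot: [180.0, 0.0, 58.2]
ft_force: [1.1, -0.2, -0.6]
finger_gap: 62.0
grip_force: 28.5
```

The contact force has vanished, so the studs are at or near the gap. I'll probe downward.

Emit:
{"method": "play_rows", "body": {
  "increments": [
    [-1,[0,0,0],0.04],
    [-1,[0,0,1],0],
    [-1,[0,0,1],0],
    [-1,[0,0,1],0],
    [-1,[0,0,0],0],
    [-1,[0,0,0],0]
  ]
}}

```text
time: 12.25
tool_pos: [564.3, -224.0, 139.9]
tcp_rot: [180.0, 0.0, 55.9]
ft_force: [4.0, -2.7, -2.4]
finger_gap: 62.4
grip_force: 28.4
```

```bash
python3 -c "
from h import *
for i in range(3):
  snapshot('wrist'); s=sense(); print(s['ft_force'].round(1) if hasattr(s['ft_force'],'round') else s['ft_force'],s['wrist_torque'],s['tool_pos'],s['tcp_rot'])"
```

```text
[ 5.6 -2.4 -2. ] [-0.63556061 -0.98004187  0.01010676] [ 564.32565429 -224.02450025  139.92458201] [1.79975282e+02 4.39463681e-03 5.58956872e+01]
[ 3.8 -2.8 -3.6] [-0.63589958 -0.95646359  0.08174066] [ 564.29720742 -224.04941892  139.94160916] [1.79978151e+02 4.45617242e-03 5.58820467e+01]
[ 4.4 -3.3 -2.9] [-0.69474103 -0.99913462  0.05933434] [ 564.31383424 -224.02084856  139.96327159] [1.79977513e+02 3.31000415e-03 5.58808565e+01]
```

Emit:
{"method": "play_rows", "body": {
  "increments": [
    [-1,[0,0.9,0],-0.03],
    [-1,[0,0,1],0],
    [-1,[0,0,1],0],
    [-1,[0,0,1],0],
    [-1,[0,0,0],0],
    [-1,[0,0,0],0]
  ]
}}

```text
time: 12.9
tool_pos: [564.6, -224.3, 136.8]
tcp_rot: [-180.0, 0.0, 57.6]
ft_force: [1.9, -1.2, -1.9]
finger_gap: 62.4
grip_force: 28.6
```

```bash
python3 -c "
from h import *
s=sense(); print(s['ft_force'],s['wrist_torque'],s['tool_pos'],s['tcp_rot'])"
```

```text
[ 1.85082924 -1.23005306 -1.87465018] [-0.19309124 -0.34774714  0.01829324] [ 564.60030392 -224.25071023  136.75435206] [-1.79955811e+02  7.02572518e-03  5.75523601e+01]
```

Emit:
{"method": "play_rows", "body": {
  "increments": [
    [-1,[0,0.4,1],0],
    [-1,[0,0,1],0],
    [-1,[0,0,1],0],
    [-1,[0,0,1],0],
    [-1,[0,0,0],0],
    [-1,[0,0,0],0]
  ]
}}

```text
time: 13.4
tool_pos: [565.1, -224.5, 132.9]
tcp_rot: [-180.0, 0.0, 57.6]
ft_force: [0.2, -0.3, -0.6]
finger_gap: 62.7
grip_force: 28.6
```

```bash
python3 -c "
from h import *
s=sense(); print(s['ft_force'],s['wrist_torque'],s['tool_pos'],s['tcp_rot'])"
```

```text
[ 0.20687538 -0.25765159 -0.59390156] [0.01201201 0.00350242 0.07944988] [ 565.07044663 -224.52295211  132.87032521] [-1.79970257e+02  4.99308643e-03  5.75711546e+01]
```

Emit:
{"method": "play_rows", "body": {
  "increments": [
    [-1,[0,0,0.7],0],
    [-1,[0,0,0.7],0],
    [-1,[0,0,0.6],0],
    [-1,[0,0,0],0],
    [-1,[0,0,0],0]
  ]
}}

```text
time: 13.82
tool_pos: [565.5, -224.6, 132.0]
tcp_rot: [180.0, -0.0, 57.6]
ft_force: [-3.5, 1.5, 5.9]
finger_gap: 62.6
grip_force: 29.3
```

Seated: 11.9 mm below the pad contact height, with a firm floor reaction. I'll ease the load and release.

Emit:
{"method": "play_rows", "body": {
  "increments": [
    [-1,[0,-0.5,-0.8],0],
    [-1,[0,0,0],0],
    [-0.3,[0,0,0],0],
    [0.4,[0,0,0],0],
    [0.7,[0,0,0],0],
    [1,[0,0,0],0],
    [1,[0,0,0],0],
    [1,[0,0,0],0],
    [1,[0,0,0],0]
  ]
}}

```text
time: 14.57
tool_pos: [564.8, -224.3, 131.7]
tcp_rot: [-180.0, 0.0, 57.6]
ft_force: [-0.3, -0.7, -0.3]
finger_gap: 85.4
grip_force: 0.0
```

Emit:
{"method": "play_rows", "body": {
  "increments": [
    [1,[0,0,-8],0],
    [1,[0,0,-15],0],
    [1,[0,0,-25],0],
    [1,[0,0,-30],0],
    [1,[0,0,-30],0],
    [1,[0,0,-15],0],
    [1,[0,0,0],0],
    [1,[0,0,0],0],
    [1,[0,0,0],0]
  ]
}}

```text
time: 15.32
tool_pos: [564.5, -224.2, 254.1]
tcp_rot: [-179.9, 0.0, 57.6]
ft_force: [0.2, 0.1, -0.5]
finger_gap: 85.2
grip_force: 0.0
```

```bash
python3 - <<'E'
from h import *
p=snapshot("wrist"); q=snapshot("scene"); print(sense()["tool_pos"],sense()["ft_force"])
for n,v in (("w",p),("s",q)):
    for d in pinpoint("pot",v)[:2]: print(n,round(d["p"],2),w(v,d["xyz"]).round(1))
c=px(q,np.array([564.5,-224.3,120.])).astype(int); 
for z,r in ((158,0),(136,0),(130,0)): print(z,px(q,np.array([564.5,-224.3,z]))-c)
im=np.hstack([p["color"],cv2.resize(q["color"][c[1]-60:c[1]+60,c[0]-80:c[0]+80],(560,420),interpolation=2)])
cv2.imwrite("pics/i.png",cv2.resize(im,(800,300),interpolation=cv2.INTER_AREA)[:,:,::-1])
E
```

```text
[ 564.06159836 -223.93732671  253.06839303] [-0.78782917  0.35165634  0.16477863]
w 0.67 [ 564.1 -222.9   66.3]
158 [ -0.48043701 -13.73908609]
136 [ 0.20694121 -5.14463831]
130 [ 0.39176228 -2.83377796]
```

View pics/i.png

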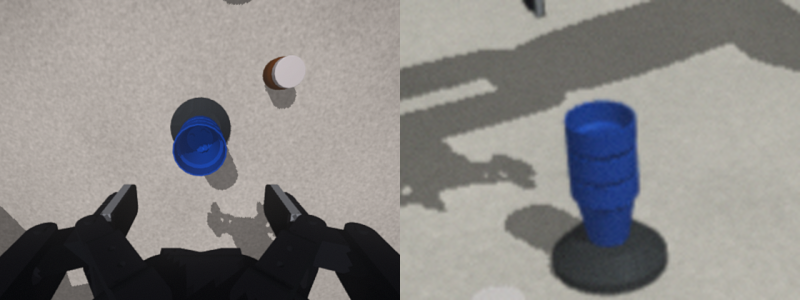

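The picture shows three evenly spaced collars, upright, with the rim at scene-crop (600,118). That matches a fully seated stack, and the network puts the pot origin at z≈66, the seat. Handing in.

```bash
python3 -c "
from bench import *
print(hand_in())"
```

```text
the job is handed in; nothing more can be done
None
```

The blue pot sits fully home on the docked stack, 11.9 mm below where its studs first touched the pads; it is released and the job was handed in at about 15 s, with no verdict returned.

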